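# Set the bandsaw feed stop's thumbwheel preset and load it

### The job

On the preset box of the bandsaw's feed stop, set the three thumbwheels to 4 - 1 - 3, reading left to right as seen from the robot, each clicked home on its number. Then press the load key right down and let it come up again, so that the box takes the number; do not press the load key before all three wheels are right. Go gently, the wheels are plastic (never load them with 20 N or more), and leave the things lying around where they are.

Things in the scene. Friction and masses are not known exactly. Their poses are not given: they have to be found in the camera images.
- preset: Preset box fixed to the bench: grey case 150 mm (x) by 270 mm (y) by 50 mm high; origin at the centre of its underside, x away from the robot, y to the robot's left. From the left: three white star thumbwheels, then the load key. Beside each wheel, 14 to 19 mm from its middle plane, stand cheeks of radius 17 mm with six scale ribs: 0 nearest the robot to 5 farthest, 30 degrees apart.
- bank: The wheel bank: aluminium plate 110 x 165 mm with the cheeks, on the box's top, and the three wheels that it carries. Fixed to the box; origin on the box's top face, 50 mm straight above the box's origin; same axes.
- left_axis (a point): NOMINAL centre of the left thumbwheel, 58 mm above the box's underside, fixed to the box; axle along the box's y. Every wheel is clamped in its slot at its own, unreported height: its true centre is up to 10 mm straight above or below this point, so feel for it. The shut fingertips turn a wheel by pushing a lug sideways (along the box's x) over the top of the hub.
- mid_axis (a point): The same for the middle wheel, 52 mm to the right of the left one. All wheels: smooth round hub of radius 28 mm, 22 mm wide; four radial lugs 90 degrees apart, 6 mm thick, 22 mm wide, ends 40 mm from the axis (12 mm proud of the hub). One, the index lug, has a cross pin (5 mm thick, 40 mm long along y, 36 mm from the axis) that shows the number against the scale ribs.
- right_axis (a point): The same for the right wheel, 52 mm to the right of the middle one. Every wheel sits on a rubber mount: pressed from above with over about 4 N it sinks 1 mm for each further 3 N, and after 2 mm (some 10 N) it is hard. It comes up again when let go.
- left_wheel (a joint): Angle of the left wheel, rad: number n is at n x 0.5236; end stops at 0 (number 0) and 2.618 (number 5). Grows as its top is pushed away from the robot. The index lug stands at (joint - 1.309) rad from straight up, positive leaning away from the robot. A spring detent holds each number and draws the wheel in from about 12 degrees either side; about 3 N at a lug's end moves it on.
- mid_wheel (a joint): The same for the middle thumbwheel. (On any wheel a lug pushed along the box's x by a fingertip just above the hub slips out under it at about 40 degrees from straight up; the detent then takes over, or the next lug must be used.)
- right_wheel (a joint): The same for the right thumbwheel.
- load_key_top (a point): Centre of the top face of the load key, a round grey push key 30 mm in diameter in a dark steel collar at the right end of the box's top, in line with the wheels and 70 mm to the right of the right wheel; the top stands 22 mm over the case when up.
- load_key (a joint): How far the load key is pressed, m: 0 up, 0.006 right down (takes about 6 N; springs back).
- offcut: Bystander: loose wooden offcut 50 x 150 x 22 mm, beyond the box; origin at the centre of its underside.
- glue: Bystander: loose white glue bottle, 48 mm in diameter, 120 mm tall, standing beside the box's left end; origin at the centre of its underside.
- driver: Bystander: loose screwdriver 180 mm long, lying beside the box's right end; origin about the middle of its underside.

How it is judged:
By the outcome, as a careful person would: the job done as asked, in the order asked, and still so for the second after the job is handed in, with the robot touching nothing.
It also fails if it takes over 72 s, if anything falls off the work surface, if the arm or the gripper's body presses on something with over 40 N, if the wrist force passes 120 N, or if a joint passes its speed limit or range.

### The arm

A 7-joint arm with a two-finger parallel gripper is mounted at the origin on the work surface. World frame = base frame: x ahead of the robot, y to its left, z up, the work surface at z = 0. Lengths are in mm, angles in rad, forces in N, time in s.
With the tool pointing down it reaches from about 400 to 900 mm from the base axis. Payload 5.6 kg.
Tool frame: the origin (TCP) lies midway between the tips of the shut fingers; the grasp point (between the pads) lies 19 mm behind it; x points along the fingers, y is the direction in which the jaws open and shut, and the axes are right-handed (so a half turn about x gives the same grasp; the last joint's range is limited). The gripper opens to 92 mm and grips with 3 to 60 N. Pads are 20 mm wide; open, the fingers measure 128 mm over their backs; the gripper's body (75 mm by 189 mm) begins 69 mm behind the grasp point.
Start: joints at [-1.181, 0.468, -0.012, 1.603, 0.006, 1.071, -0.056], TCP at [272.66, 590.056, 214.592] pointing down, gripper open.
Joint ranges: [-2.53, 2.53], [-0.31, 2.02], [-1.57, 1.55], [0.28, 2.44], [-1.29, 4.43], [0.15, 1.84], [-2.92, 2.92]. Speed limits (rad/s): [2.57, 2.57, 3.14, 3.14, 3.14, 3.14, 3.14].

### API

Orientations are given as a rotation vector (axis times angle).
In Python, from cell import robot, grip, kin, viewer gives the robot as it stands. Calls block until the motion is done:
- robot.movep(position, orientation): joint-space move of the TCP to a pose.
- robot.servo_line(position, feed=150, rotation=None): straight line of the TCP; rotation=None keeps the orientation; feed is the mean speed in mm/s.
- robot.goto_joints(angles): joint-space move.
- grip(opening, newtons=None): opening from 0.0 (shut) to 1.0 (fully open); newtons is the grip in N (None keeps the last); returns when the fingers have stopped.
- robot.hold(seconds).
- kin.ik(position, orientation): joint angles nearest the present ones, or None.
- robot.observe(): the state.
- viewer.read_camera(name): name is "scene" or "top" or "wrist"; returns the picture (400x640x3 uint8, red, green, blue); there is no depth.
- viewer.camera_info(name): a dict with "camera_matrix" (3x3 intrinsics, pixels), "R" (3x3) and "t" (3): a world point X has camera coordinates R X + t. Camera axes: x right, y down, z forward; pixel columns grow to the right and rows downward; lengths in mm; the calibration is good to about 2 mm. A picture is of the moment at which its call begins: read the wrist's pose just before it. camera_info takes no time and is no camera call; for the wrist camera it gives the pose at the moment of the call.
A pose or a line that the arm cannot do raises robot.IKError and nothing moves.
- robot.job_done(): hands the job in, once; it reports no verdict.
Trained networks look in the newest picture that a camera, given by its name, has taken for a name from the list of things; names that differ only in an ending like _2 or _b are one class to them, and where a whole thing is asked for, a point or a joint stands for the part that bears it (a point fixed in the world has none). Each returns a list of dicts, best first, with "confidence" (0 to 1); they miss things now and then, are a little off and sometimes report something else, mostly with a low value. They report only what shows in the picture. A call takes as long as a camera call.
- viewer.silhouettes(name, camera): "mask" (400x640 bool, what is visible of it).
- viewer.pinpoint(name, camera): "at" ([x, y, z] in mm, in the coordinates of the camera as it stood for that picture, good to about 4 mm: a listed point, or the origin of a listed thing).
The state is a dict: "t": time; "joints": joint angles; "joint_velocities": joint speeds; "joint_torque": joint torques, N m; "tcp_pos": TCP position; "tcp_rot": TCP orientation; "contact_force": force on the tool from outside, world axes, zero at the start; "wrist_torque": the same for the moment, N m; "grip_width": opening from 0.0 (shut) to 1.0 (fully open).
Only numpy, scipy, OpenCV 4.12 (cv2) and the standard library are available. Lean on these libraries where they do the work, as an engineer would, in place of code of your own. Each camera call takes 0.05 s, during which the arm holds its last target.

## Working session

There is one attempt and no reset: what is moved stays moved. The work goes in short steps, each a Python script; the robot and the scene stay as the last script left them, time stands still between calls to the robot, and variables do not carry over. Pictures are saved under pics/ and viewed, and the job is handed in when it is done.

```bash
ls; mkdir -p pics
python3 - <<'E'
from cell import robot, grip, kin, viewer
import cv2
s=robot.observe(); print(s)
for c in ["scene","top","wrist"]:
    im=viewer.read_camera(c); cv2.imwrite(f"pics/a_{c}.png",im[:,:,::-1])
    i=viewer.camera_info(c); print(c,i)
    if c!="wrist" or 1:
        import numpy as np
        for n in ["preset","bank","left_axis","mid_axis","right_axis","load_key_top","glue","offcut","driver"]:
            r=viewer.pinpoint(n,c)
            for d in r[:1]:
                p=np.array(i["R"]).T@(np.array(d["at"])-np.array(i["t"])); print(c,n,round(d["confidence"],2),p.round(1))
E
```

```text
pics
{'t': 0.0, 'joints': array([-1.18098617,  0.46834371, -0.0115988 ,  1.60360759,  0.00604062,
        1.07141058, -0.05628268]), 'joint_velocities': array([ 0.00029641, -0.00145216,  0.00075796,  0.00029893, -0.00242626,
        0.0012703 ,  0.00085325]), 'joint_torque': array([ 2.19846188e-04, -5.20595741e+01, -1.24095910e-02, -2.43748176e+01,
       -5.66097745e-02,  1.75821595e-02,  1.82016929e-04]), 'tcp_pos': array([272.45966254, 589.50401694, 213.66872245]), 'tcp_rot': array([ 0.33812016,  1.54422347, -0.34084307]), 'contact_force': array([-0.92119648,  0.16776406, -0.10711983]), 'wrist_torque': array([-0.00256597, -0.01638514,  0.01891411]), 'grip_width': 1.0018681026320864}
scene {'camera_matrix': array([[441.01034492,   0.        , 317.77549205],
       [  0.        , 441.01034492, 207.07982628],
       [  0.        ,   0.        ,   1.        ]]), 'R': array([[ 0.4217902 ,  0.90667231, -0.00619326],
       [ 0.75231408, -0.35377792, -0.55575599],
       [-0.5060796 ,  0.22975315, -0.8313224 ]]), 't': array([-280.63267131, -404.43916189, 1224.84936375])}
scene preset 0.8
[... 830 characters left out ...]
3.4]
top left_axis 0.74 [560.4  18.   55.1]
top mid_axis 0.93 [558.3 -36.3  56.6]
top right_axis 0.71 [552.2 -87.1  53.2]
top load_key_top 0.71 [ 548.3 -151.1   74. ]
top glue 0.91 [554.4 142.6  -0.8]
top offcut 0.76 [708.6 -33.3  -1.6]
top driver 0.63 [ 514.5 -280.1    3.8]
wrist {'camera_matrix': array([[293.69993672,   0.        , 324.47948088],
       [  0.        , 293.69993672, 203.62385134],
       [  0.        ,   0.        ,   1.        ]]), 'R': array([[ 4.20595535e-01,  9.07248159e-01,  4.16504341e-04],
       [ 8.76251473e-01, -4.06344523e-01,  2.58973908e-01],
       [ 2.35122845e-01, -1.08558307e-01, -9.65884228e-01]]), 't': array([-649.87704963,  -29.05673406,  391.07357395])}
```

View pics/a_scene.png

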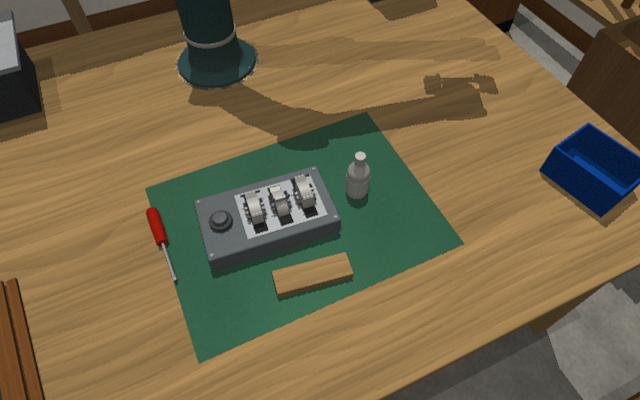

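View pics/a_top.png

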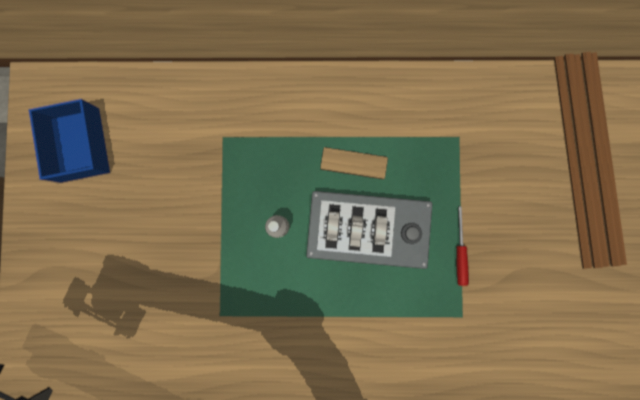

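```bash
cat > h.py <<'E'
from cell import robot, grip, kin, viewer
import cv2, numpy as np
from scipy.spatial.transform import Rotation as Rn
def ray(c,uv,z,info=None):
    i=info or viewer.camera_info(c); K=np.array(i["camera_matrix"]);R=np.array(i["R"]);t=np.array(i["t"])
    d=R.T@np.linalg.solve(K,[uv[0],uv[1],1.]); o=-R.T@t
    return o+d*(z-o[2])/d[2]
def proj(X,i):
    K=np.array(i["camera_matrix"]); c=np.array(i["R"])@np.array(X,float)+np.array(i["t"]); p=K@c; return p[:2]/p[2]
def rot(yaw):  # tool x down, tool y along box y
    x=np.array([0,0,-1.]); y=np.array([-np.sin(yaw),np.cos(yaw),0]); z=np.cross(x,y)
    return Rn.from_matrix(np.c_[x,y,z]).as_rotvec()
def look(c,name):
    i=viewer.camera_info(c); im=viewer.read_camera(c); cv2.imwrite(f"pics/{name}.png",im[:,:,::-1]); return im,i
E
python3 - <<'E'
from h import *
for c in ["top","scene"]:
    r=viewer.read_camera(c)
    m=viewer.silhouettes("preset",c); print(c,[d["confidence"] for d in m])
    mk=m[0]["mask"].astype(np.uint8)
    cs,_=cv2.findContours(mk,0,2); k=max(cs,key=cv2.contourArea)
    k=cv2.convexHull(k)
    ap=cv2.approxPolyDP(k,4,True)[:,0]
    print(ap.tolist())
    if c=="top":
        print(cv2.minAreaRect(k))
    for n in ["bank"]:
        m=viewer.silhouettes(n,c); mk=m[0]["mask"].astype(np.uint8); k=cv2.findNonZero(mk); print(n,cv2.minAreaRect(k))
    im=r.copy()
    cv2.imwrite(f"pics/z_{c}.png",cv2.resize(im[170:290,180:460] if c=="scene" else im[170:290,280:460],None,fx=2.8 if c=="scene" else 4.4,fy=2.8 if c=="scene" else 4.4,interpolation=2)[:,:,::-1])
for y in (-.06,):
    print(rot(y), robot.observe()["tcp_rot"])
    print(kin.ik([520,-62,250],rot(y)), kin.ik([520,-62,250],rot(y+np.pi)))
E
```

```text
top [0.86]
[[312, 193], [430, 202], [426, 267], [308, 258]]
((369.041015625, 229.96566772460938), (121.52387237548828, 67.50765991210938), 5.06361722946167)
bank ((355.8565673828125, 229.077880859375), (75.05413055419922, 50.700016021728516), 5.19442892074585)
scene [0.8]
[[315, 166], [340, 218], [339, 232], [213, 271], [194, 201]]
bank ((279.5466003417969, 205.92169189453125), (47.868011474609375, 84.87344360351562), 72.3874282836914)
[ 0.04712262  1.57028259 -0.04712262] [ 0.33955524  1.5439596  -0.33945656]
[-0.39053882  0.22232195  0.52071743  1.89969327 -0.12667613  1.05173129
  1.69338309] [-0.6906699   0.27274278  0.89626436  1.9150162  -0.24269364  1.06631642
 -1.32454646]
```

View pics/z_top.png

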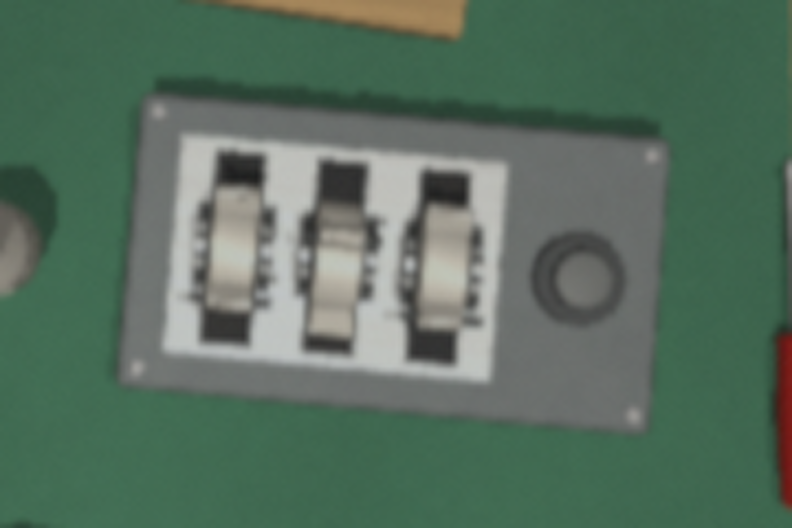

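View pics/z_scene.png

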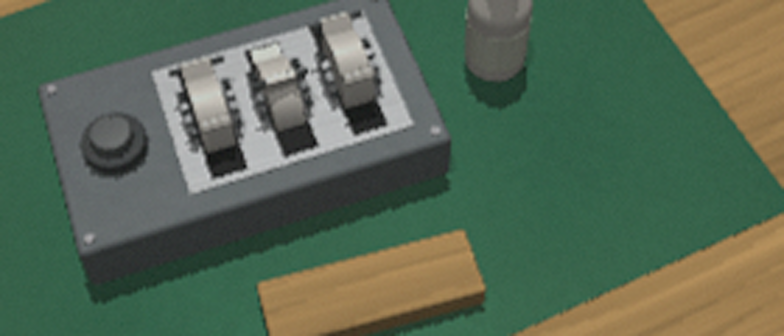

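View pics/a_wrist.png

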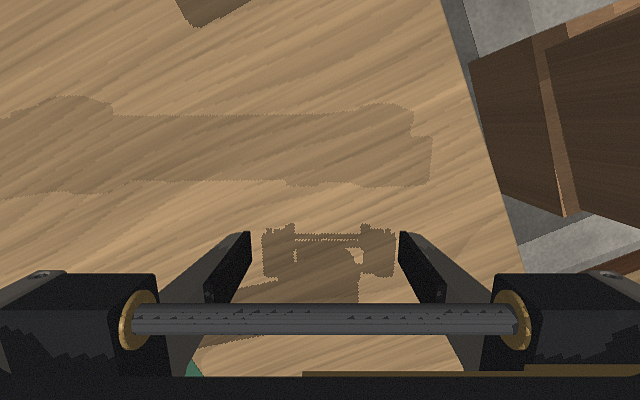

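Run:
```python
from h import *
C=np.array([ray("top",p,50) for p in [[312.,193],[430,202],[426.5,267.5],[308,258.5]]])
print(C.round(1), C.mean(0), np.linalg.norm(C[1]-C[0]),np.linalg.norm(C[2]-C[1]))
d=(C[0]-C[1])+(C[3]-C[2]); yaw=np.arctan2(-d[0],d[1]); print("yaw",yaw)
robot.movep([600,-50,260],rot(yaw))
grip(0.0)
robot.servo_line([612,-45,165],feed=150)
print(robot.observe()["t"],robot.observe()["tcp_pos"],robot.observe()["contact_force"])
im,i=look("wrist","w1")
for n in ["bank","left_axis","mid_axis","right_axis","load_key_top","preset"]:
    for d in viewer.pinpoint(n,"wrist")[:1]:
        p=np.array(i["R"]).T@(np.array(d["at"])-np.array(i["t"])); print(n,round(d["confidence"],2),p.round(1))
```

```text
[[ 634.2   62.7   50. ]
 [ 614.  -200.3   50. ]
 [ 469.3 -190.4   50. ]
 [ 488.5   71.3   50. ]] [551.48752257 -64.17429757  50.        ] 263.7841370109952 145.1141773631662
yaw -0.07485850945011502
6.4917 [612.51559875 -45.25146113 165.70783908] [ 0.12945347 -0.24484509  0.05971957]
bank 0.76 [555.3 -63.6  49.4]
left_axis 0.71 [702.9 -30.1  -0. ]
mid_axis 0.98 [553.5 -37.   61.6]
right_axis 0.61 [549.1 -81.2  60.2]
preset 0.86 [550.7 -63.7  -2. ]
```

View pics/w1.png

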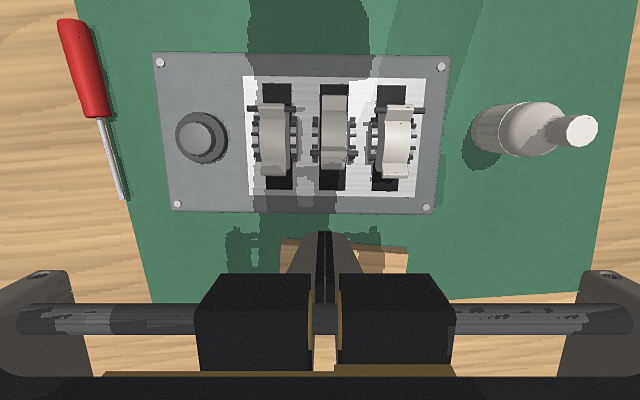

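Run:
```python
import cv2
im=cv2.imread("pics/w1.png")[65:205,230:430]; cv2.imwrite("pics/w1z.png",cv2.resize(im,None,fx=4,fy=4,interpolation=2))
```

```text
(no output)
```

View pics/w1z.png

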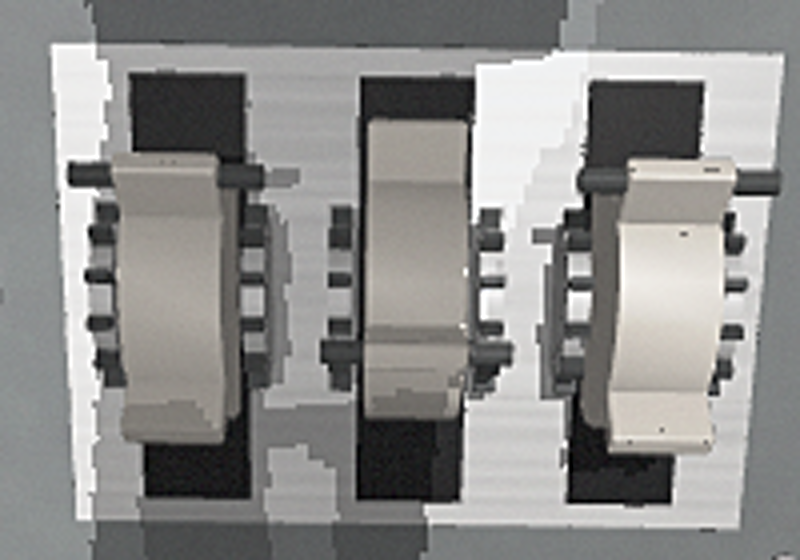

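Run:
```python
from h import *
i=viewer.camera_info("wrist"); print(robot.observe()["t"])
def f(P,z): 
    C=np.array([ray("wrist",p,z,i) for p in P]); 
    print(C.round(1).tolist(), "mean",C.mean(0).round(1),[np.linalg.norm(C[k]-C[k-1]).round(1) for k in range(4)]); 
    d=(C[1]-C[0])+(C[2]-C[3]); print("yaw",np.arctan2(-d[0],d[1])); return C
f([[153,52],[450,57],[433.5,213],[168,210]],50)
f([[230+a/4,65+b/4] for a,b in [(52,44),(784,55),(740,527),(78,520)]],51)
# slots centres (zoom): left slot, mid, right at z=50
for nm,P in dict(left=[(592,80),(705,83),(672,503),(567,500)],mid=[(360,76),(475,78),(460,499),(357,499)],right=[(130,72),(247,74),(250,497),(145,497)]).items():
    print(nm,end=' ');f([[230+a/4,65+b/4] for a,b in P],50)
print(ray("wrist",(200,138),72,i), ray("top",(411,233),72))
r=viewer.pinpoint("load_key_top","wrist"); print(r)
```

```text
6.8417
[[466.3, -186.6, 50.0], [490.4, 76.1, 50.0], [635.0, 64.4, 50.0], [611.3, -204.6, 50.0]] mean [550.7 -62.7  50. ] [np.float64(146.1), np.float64(263.8), np.float64(145.1), np.float64(270.1)]
yaw -0.08967181992289237
[[492.1, -109.7, 51.0], [506.9, 54.7, 51.0], [616.2, 45.3, 51.0], [601.8, -119.6, 51.0]] mean [554.3 -32.3  51. ] [np.float64(110.2), np.float64(165.1), np.float64(109.7), np.float64(165.4)]
yaw -0.08853471321227122
left [[508.8, 11.5, 50.0], [511.4, 37.2, 50.0], [609.0, 28.6, 50.0], [606.3, 2.5, 50.0]] mean [558.9  20.   50. ] [np.float64(97.9), np.float64(25.8), np.float64(98.0), np.float64(26.3)]
yaw -0.10311704795521864
mid [[503.9, -41.1, 50.0], [506.4, -15.0, 50.0], [604.0, -24.1, 50.0], [602.0, -49.7, 50.0]] mean [554.1 -32.5  50. ] [np.float64(98.4), np.float64(26.2), np.float64(98.0), np.float64(25.7)]
yaw -0.08431877699251812
right [[499.1, -93.2, 50.0], [501.6, -66.7, 50.0], [599.5, -76.3, 50.0], [597.5, -102.4, 50.0]] mean [549.4 -84.6  50. ] [np.float64(98.8), np.float64(26.6), np.float64(98.4), np.float64(26.2)]
yaw -0.08416551872465176
[ 542.85422695 -149.77381723   72.        ] [ 545.39528797 -153.1954283    72.        ]
[]
```

```bash
cat >> h.py <<'E'
YAW=-0.0885
MID=np.array([554.2,-33.5]); EX=np.array([np.cos(YAW),np.sin(YAW)]); EY=np.array([-np.sin(YAW),np.cos(YAW)])
def W(u,off_y,z): return [*(MID+u*EX+off_y*EY),z]
OY=dict(left=52,mid=0,right=-52,key=-122)
def S():
    s=robot.observe(); d=s["tcp_pos"][:2]-MID; f=s["contact_force"]
    return dict(t=s["t"],u=d@EX,v=d@EY,z=s["tcp_pos"][2],fu=f[:2]@EX,fv=f[:2]@EY,fz=f[2])
def show(s): print({k:round(float(v),2) for k,v in s.items()})
def touch(u,v,z0,zmin,step=0.8,thr=2.0,feed=25,thrm=None):
    b=np.mean([S()["fz"] for _ in range(3)]); z=z0
    while z>zmin:
        z-=step; robot.servo_line(W(u,v,z),feed=feed); s=S()
        if abs(s["fz"]-b)>thr: show(s); return s["z"],z
    print("no touch"); show(s); return None,z
E
python3 - <<'E'
from h import *
robot.movep(W(0,52,120),rot(YAW)); 
robot.servo_line(W(0,52,102),feed=60); show(S())
print(touch(0,52,102,72)); show(S())
E
```

```text
{'t': 7.81, 'u': 0.01, 'v': 51.44, 'z': 101.55, 'fu': -0.36, 'fv': -0.49, 'fz': -0.31}
{'t': 11.56, 'u': 0.22, 'v': 52.02, 'z': 90.29, 'fu': -0.82, 'fv': -0.17, 'fz': 3.14}
(np.float64(90.28688054357615), 90.00000000000004)
{'t': 11.56, 'u': 0.22, 'v': 52.02, 'z': 90.29, 'fu': -0.82, 'fv': -0.17, 'fz': 3.14}
```

```bash
cat >> h.py <<'E'
def path(v,zc,pts,hw=10,sgn=1,step=3,feed=40,maxf=12,pr=True):
    """pts: (leading edge u, tip height rel axis); sgn +1 pushes away"""
    last=None; s=S(); c=np.array([s["u"]+sgn*hw, s["z"]-zc])
    for p in pts:
        p=np.array(p,float); d=p-c; n=max(1,int(np.ceil(np.linalg.norm(d)/step)))
        for k in range(1,n+1):
            q=c+d*k/n; robot.servo_line(W(q[0]-sgn*hw,v,zc+q[1]),feed=feed); s=S()
            if pr: print(f"t{s['t']:.2f} edge {s['u']+sgn*hw:.1f} h {s['z']-zc:.1f} fu {s['fu']:.1f} fv {s['fv']:.1f} fz {s['fz']:.1f}")
            if np.hypot(s['fu'],s['fz'])>maxf: print("FORCE STOP"); return False
        c=p
    return True
E
python3 - <<'E'
from h import *
zc=62.2
robot.servo_line(W(0,52,99),feed=80)
robot.servo_line(W(-48,52,99),feed=120)
robot.servo_line(W(-48,52,zc+16),feed=80)
show(S())
path(52,zc,[(-32,16),(-24,20),(-18,25),(-10,29.5)],step=2)
E
```

```text
{'t': 12.78, 'u': -48.12, 'v': 51.7, 'z': 77.53, 'fu': -0.37, 'fv': 0.44, 'fz': 0.19}
t13.03 edge -36.2 h 15.8 fu -0.9 fv -0.6 fz -0.3
t13.28 edge -34.8 h 15.9 fu 1.3 fv 1.1 fz -0.2
t13.53 edge -33.4 h 15.8 fu -0.6 fv -0.2 fz -0.4
t13.78 edge -31.9 h 16.0 fu -0.4 fv -0.1 fz 0.5
t14.03 edge -30.5 h 16.7 fu -0.3 fv -0.4 fz 0.9
t14.28 edge -29.7 h 17.2 fu -2.8 fv 0.4 fz -0.5
t14.53 edge -28.6 h 18.0 fu -5.9 fv 0.5 fz -0.1
t14.78 edge -27.1 h 19.0 fu -5.5 fv -0.5 fz 2.8
t15.03 edge -25.0 h 20.1 fu -5.9 fv 0.6 fz 4.9
t15.28 edge -21.4 h 21.7 fu -0.7 fv 0.4 fz 0.4
t15.53 edge -20.1 h 22.8 fu 0.5 fv -0.1 fz 0.3
t15.78 edge -19.2 h 23.9 fu 0.4 fv -0.0 fz -0.3
t16.03 edge -17.8 h 25.1 fu 0.1 fv 0.3 fz 0.3
t16.28 edge -16.2 h 26.0 fu 0.1 fv 0.3 fz 1.0
t16.53 edge -14.6 h 26.9 fu 0.2 fv 0.4 fz -0.1
t16.78 edge -13.3 h 27.6 fu -1.4 fv -0.4 fz -0.8
t17.03 edge -12.4 h 28.2 fu -3.1 fv 0.2 fz -1.0
t17.28 edge -10.3 h 29.3 fu -2.0 fv -0.3 fz -2.6
```

```bash
python3 - <<'E'
from h import *
zc=62.2
ok=path(52,zc,[(-6,29.6),(20,29.8)],step=2.5)
if ok:
    path(52,zc,[(18,42)],step=20,feed=80)
    robot.servo_line(W(0,52,125),feed=120)
    look("wrist","w2"); look("scene","s2"); look("top","t2")
show(S())
E
python3 - <<'E'
import cv2
a=cv2.imread("pics/w2.png")
b=cv2.resize(cv2.imread("pics/s2.png")[170:270,190:350],None,fx=4,fy=4,interpolation=2)
cv2.imwrite("pics/s2z.png",b)
E
```

```text
t17.53 edge -7.5 h 29.7 fu -1.6 fv -0.4 fz -1.1
t17.78 edge -5.0 h 30.0 fu -0.3 fv -0.4 fz 0.5
t18.03 edge -2.9 h 29.8 fu 0.6 fv -0.2 fz 0.9
t18.28 edge -0.9 h 29.7 fu 0.2 fv 0.1 fz -0.6
t18.53 edge 1.3 h 29.7 fu 0.2 fv -0.3 fz -0.4
t18.78 edge 3.6 h 29.7 fu -0.2 fv 0.3 fz -0.1
t19.03 edge 5.1 h 29.4 fu -1.4 fv 0.5 fz 0.7
t19.28 edge 7.2 h 29.2 fu -5.6 fv -0.5 fz -0.4
t19.53 edge 11.1 h 29.8 fu -2.5 fv -0.8 fz -0.1
t19.78 edge 14.4 h 30.3 fu -0.4 fv 0.8 fz -0.1
t20.03 edge 16.0 h 30.0 fu -0.3 fv -1.1 fz -0.2
t20.28 edge 17.9 h 29.8 fu 0.5 fv -0.5 fz 0.9
t20.53 edge 20.2 h 29.8 fu -0.1 fv 0.3 fz -0.4
t20.84 edge 18.5 h 42.9 fu -0.0 fv -0.5 fz -0.5
{'t': 21.32, 'u': -0.17, 'v': 52.05, 'z': 124.5, 'fu': -0.29, 'fv': 0.63, 'fz': 0.05}
```

View pics/w2.png

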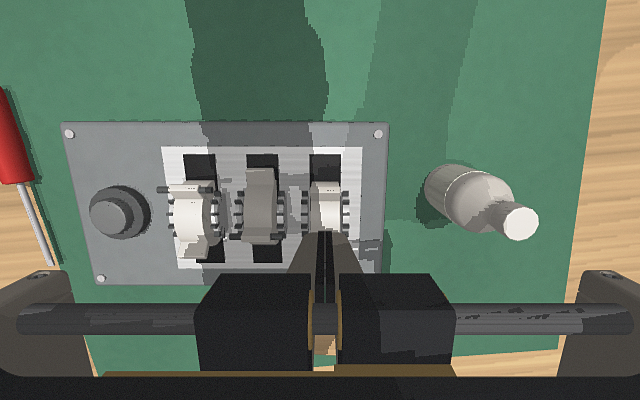

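View pics/s2z.png

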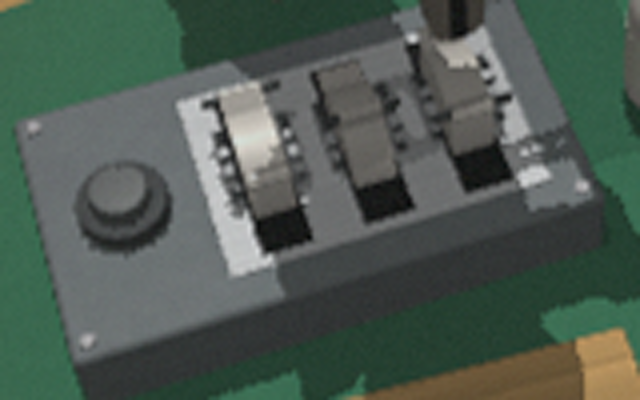

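Run:
```python
from h import *
robot.servo_line(W(-10,0,115),feed=150)
robot.servo_line(W(-10,0,98),feed=60)
print(touch(-10,0,98,73,step=0.9))
```

```text
{'t': 27.02, 'u': -9.8, 'v': -0.03, 'z': 81.13, 'fu': -0.51, 'fv': 0.05, 'fz': 2.61}
(np.float64(81.13295971813582), 80.89999999999989)
```

```bash
python3 - <<'E'
from h import *
zc=53.0
robot.servo_line(W(-10,0,100),feed=120)
robot.servo_line(W(28,0,100),feed=120)
robot.servo_line(W(28,0,zc+29.7),feed=80)
ok=path(0,zc,[(-20,29.8)],step=2.5,sgn=-1)
if ok:
    path(0,zc,[(-18,42)],step=20,feed=80,sgn=-1)
    robot.servo_line(W(0,0,125),feed=120)
    look("wrist","w3"); look("scene","s3")
show(S())
E
python3 - <<'E'
import cv2
b=cv2.resize(cv2.imread("pics/s3.png")[170:270,190:350],None,fx=4,fy=4,interpolation=2)
cv2.imwrite("pics/s3z.png",b)
E
```

```text
t28.41 edge 14.4 h 29.1 fu 0.1 fv -0.1 fz -0.0
t28.66 edge 12.5 h 29.3 fu 1.1 fv 0.6 fz -0.2
t28.91 edge 10.9 h 29.7 fu 4.0 fv -0.3 fz 1.9
t29.16 edge 7.3 h 29.3 fu 3.4 fv 0.9 fz 1.8
t29.41 edge 3.3 h 28.6 fu 0.5 fv 0.8 fz -0.1
t29.66 edge 1.1 h 28.7 fu 0.1 fv 0.4 fz 0.1
t29.91 edge -0.7 h 29.1 fu -0.5 fv -0.3 fz 1.5
t30.16 edge -2.9 h 29.4 fu -0.3 fv 0.3 fz -0.2
t30.41 edge -5.1 h 29.5 fu -0.4 fv -0.8 fz -0.6
t30.66 edge -6.5 h 29.8 fu 5.0 fv 0.3 fz -2.1
t30.91 edge -9.9 h 29.7 fu 3.2 fv -0.3 fz -0.3
t31.16 edge -13.8 h 29.3 fu 0.6 fv 0.0 fz -0.8
t31.41 edge -16.1 h 29.4 fu -0.2 fv 0.2 fz -0.1
t31.66 edge -17.9 h 29.7 fu 0.7 fv 0.3 fz 0.5
t31.91 edge -20.2 h 29.8 fu 0.0 fv 0.1 fz 1.0
t32.22 edge -17.3 h 42.7 fu 0.5 fv 0.7 fz 0.6
{'t': 32.73, 'u': -0.87, 'v': 0.05, 'z': 124.15, 'fu': -0.21, 'fv': -0.14, 'fz': 0.37}
```

View pics/w3.png

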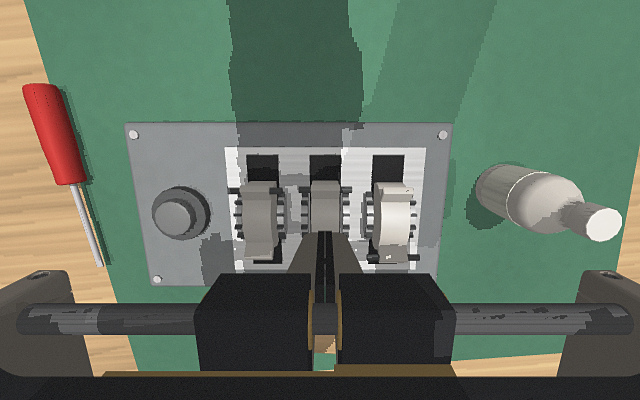

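View pics/s3z.png

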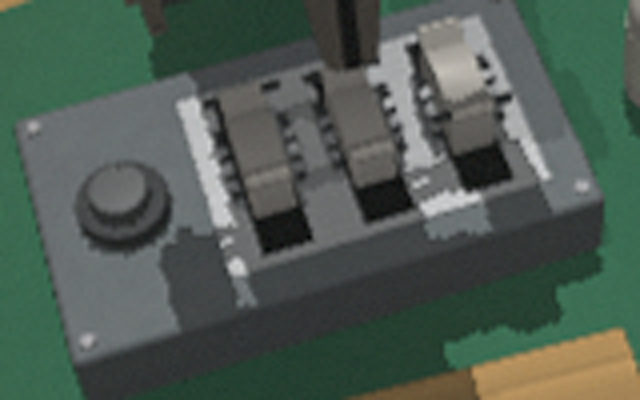

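```bash
python3 - <<'E'
from h import *
robot.servo_line(W(0,-52,115),feed=150)
robot.servo_line(W(0,-52,98),feed=60)
zt,_=touch(0,-52,98,73,step=0.9)
zc=zt-28.1; print("zc",zc)
robot.servo_line(W(0,-52,zc+38),feed=80)
robot.servo_line(W(-48,-52,zc+38),feed=120)
robot.servo_line(W(-48,-52,zc+16),feed=80)
ok=path(-52,zc,[(-32,16),(-24,20),(-18,25),(-10,29.5),(4.5,29.7)],step=2.5)
if ok:
    path(-52,zc,[(-2,42)],step=20,feed=80)
    robot.servo_line(W(75,-52,165),feed=150)
    look("wrist","w4"); look("scene","s4")
show(S())
E
python3 - <<'E'
import cv2
b=cv2.resize(cv2.imread("pics/w4.png")[50:220,230:430],None,fx=3.5,fy=3.5,interpolation=2)
cv2.imwrite("pics/w4z.png",b)
b=cv2.resize(cv2.imread("pics/s4.png")[170:270,190:350],None,fx=4,fy=4,interpolation=2)
cv2.imwrite("pics/s4z.png",b)
E
```

```text
{'t': 37.41, 'u': 0.16, 'v': -52.03, 'z': 84.77, 'fu': -0.23, 'fv': 0.07, 'fz': 2.32}
zc 56.67291212954182
t38.91 edge -35.6 h 15.8 fu 0.4 fv 0.2 fz -0.3
t39.16 edge -33.8 h 15.9 fu 0.1 fv -0.5 fz -0.1
t39.41 edge -31.8 h 16.1 fu -0.3 fv 0.8 fz 0.2
t39.66 edge -30.4 h 16.8 fu -1.2 fv 0.6 fz -0.0
t39.91 edge -29.3 h 17.5 fu -4.0 fv -0.2 fz -0.4
t40.16 edge -27.4 h 18.8 fu -6.1 fv -0.2 fz 2.9
t40.41 edge -24.9 h 20.2 fu -6.3 fv -0.7 fz 4.4
t40.66 edge -21.2 h 21.8 fu -0.5 fv 0.3 fz -0.2
t40.91 edge -20.2 h 22.7 fu -0.4 fv 0.6 fz -0.4
t41.16 edge -19.2 h 23.8 fu 0.8 fv 0.7 fz 0.1
t41.41 edge -17.8 h 25.1 fu -0.4 fv -0.2 fz 0.1
t41.66 edge -15.8 h 26.2 fu 0.3 fv -0.1 fz -0.2
t41.91 edge -13.8 h 27.3 fu 0.6 fv -0.0 fz 0.2
t42.16 edge -12.8 h 28.1 fu -2.0 fv -0.3 fz -0.7
t42.41 edge -10.6 h 29.2 fu -1.0 fv -0.7 fz -2.0
t42.66 edge -6.8 h 29.8 fu -1.3 fv -0.4 fz -0.2
t42.91 edge -4.1 h 29.9 fu 1.0 fv -0.2 fz 0.2
t43.16 edge -2.1 h 29.8 fu -0.3 fv 1.0 fz -0.3
t43.41 edge -0.1 h 29.6 fu -0.4 fv -0.3 fz 0.2
t43.66 edge 2.2 h 29.6 fu -0.5 fv 1.3 fz 0.8
t43.91 edge 4.5 h 29.6 fu 0.1 fv -0.6 fz -0.0
t44.23 edge -1.6 h 42.7 fu 0.5 fv 0.4 fz -0.5
{'t': 45.22, 'u': 73.86, 'v': -52.0, 'z': 164.23, 'fu': -0.13, 'fv': -1.19, 'fz': -0.22}
```

View pics/w4z.png

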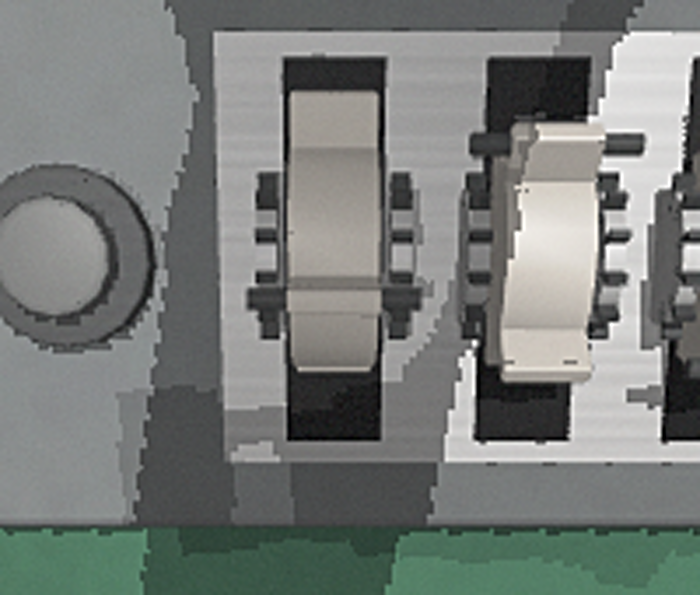

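View pics/s4z.png

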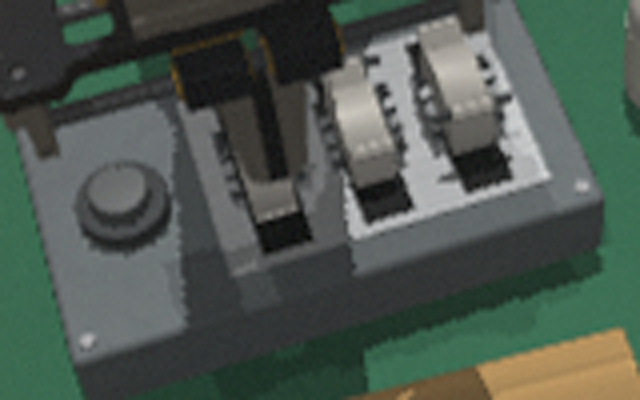

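Run:
```python
import cv2
b=cv2.resize(cv2.imread("pics/w4.png")[50:220,350:550],None,fx=3.5,fy=3.5,interpolation=2)
cv2.imwrite("pics/w4y.png",b)
from h import *
i=viewer.camera_info("wrist"); print(proj(W(0,-122,72),i))
b=cv2.imread("pics/w4.png")
# key top centre in w4z (52,255)
print(ray("wrist",(230+52/3.5,50+255/3.5),72,i), W(0,-122,72))
```

```text
[243.74377366 123.51042094]
[ 542.96444754 -153.9770236    72.        ] [np.float64(543.4170886154652), np.float64(-155.02254450131164), 72]
```

View pics/w4y.png

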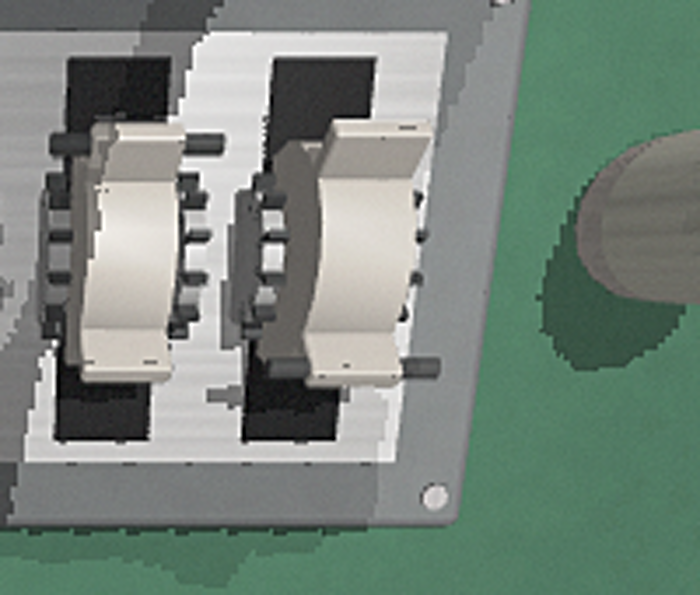

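Run:
```python
from h import *
robot.servo_line(W(0,-121.5,130),feed=150)
robot.servo_line(W(0,-121.5,77),feed=80)
z=77
while z>62.5:
    z-=1; robot.servo_line(W(0,-121.5,z),feed=20); s=S(); print(f"t{s['t']:.2f} zcmd{z} z{s['z']:.1f} fz{s['fz']:.1f} fu{s['fu']:.1f}")
    if s['fz']>14: break
robot.hold(0.2); show(S())
```

```text
t47.14 zcmd76 z76.4 fz0.6 fu-1.0
t47.39 zcmd75 z75.1 fz0.2 fu-0.4
t47.64 zcmd74 z73.9 fz-0.3 fu-0.5
t47.89 zcmd73 z72.9 fz0.1 fu-0.1
t48.14 zcmd72 z72.1 fz0.6 fu-0.2
t48.39 zcmd71 z71.1 fz1.9 fu0.5
t48.64 zcmd70 z70.1 fz3.1 fu-1.1
t48.89 zcmd69 z69.1 fz4.3 fu-0.1
t49.14 zcmd68 z68.1 fz4.2 fu-0.4
t49.39 zcmd67 z67.1 fz5.2 fu-0.4
t49.64 zcmd66 z66.4 fz7.8 fu-0.8
t49.89 zcmd65 z66.3 fz14.8 fu-3.7
{'t': 50.09, 'u': 0.21, 'v': -121.58, 'z': 66.31, 'fu': -3.49, 'fv': 0.91, 'fz': 15.16}
```

```bash
python3 - <<'E'
from h import *
robot.servo_line(W(0,-121.5,85),feed=40)
robot.servo_line(W(0,-121.5,130),feed=150)
robot.servo_line(W(80,-20,175),feed=200)
robot.hold(0.3)
look("wrist","w5"); look("top","t5"); look("scene","s5"); show(S())
E
python3 - <<'E'
import cv2
b=cv2.resize(cv2.imread("pics/w5.png")[40:220,130:450],None,fx=2.5,fy=2.5,interpolation=2)
cv2.imwrite("pics/w5z.png",b)
E
```

```text
{'t': 52.48, 'u': 79.89, 'v': -20.3, 'z': 175.02, 'fu': 0.21, 'fv': 0.81, 'fz': -0.51}
```

View pics/w5z.png

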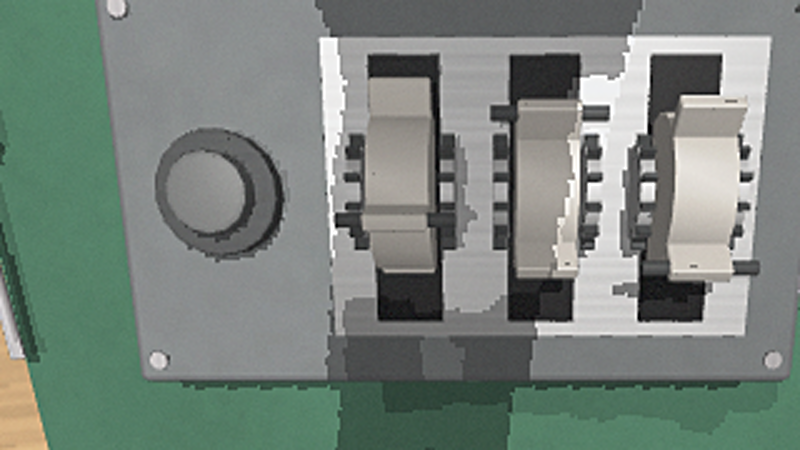

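View pics/s5.png

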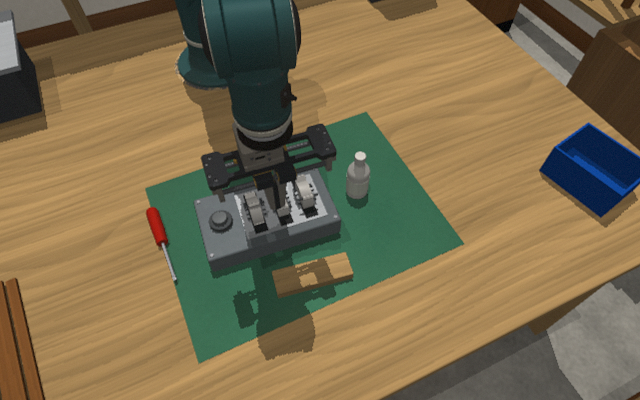

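The wrist view shows the left wheel's pin on the far side at (700,268), which is 4. The middle wheel's pin is on the near side at (550,112), which is 1. The right wheel's pin is just past the top at (395,218), which is 3. The key is up at (205,192), and the glue, driver and offcut are where they were.

Run:
```python
from h import *
robot.job_done(); print(robot.observe()["t"])
```

```text
the job is handed in; nothing more can be done
the job is handed in; nothing more can be done
```

The wheels are set to 4 - 1 - 3 and the load key was pressed once, after all three were right. I handed the job in with the clock at about 52.5 s of the 72 s allowed.

- **Wheels:** I felt each hub from above, then pushed the lugs with the shut fingertips. The left went from 1 to 4, the middle from 3 to 1 and the right from 1 to 3. The force readings stayed below about 8 N throughout.
- **Load key:** It went down about 6 mm until it hit its stop, with 15 N at the bottom, and then I let it up.
- **Last checks:** The final wrist picture shows the index pins at 4, 1 and 3, seated where the detents hold them, and the key looks up. The glue bottle, offcut and screwdriver look unmoved, and the gripper was clear of everything with the contact force near zero.
- **Disagreements:** The trained networks put the left wheel in the wrong place once in a wrist view, and missed the load key there. Their y positions for the wheels were also about 4 mm off mine. I used the corners of the wheel bank's plate instead, and the later contacts came where that predicted.

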